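Switch the bearing sorter to its other chute and let the bearings down

TASK

On the bearing sorter, press the raised end of the seesaw gate down with your fingertips until it has rocked fully over its pivot, then push the clear acrylic slide door by its upright tab fully open, so that the three waiting bearings drop and roll down the chute on the side you pressed, into the tray there. Nothing is to be gripped or lifted: do not touch the bearings, and leave the yo-yo, tools and other things where they are.

Things in the scene. Friction and masses are not known exactly. Their poses are not given: they have to be found in the camera images.
- sorter: Fixed bearing sorter, 476 mm long (y), 145 mm deep. Origin: underside, below the seesaw's pivot (axle along x, 75 mm high). +y: along the seesaw to its end that starts raised; +x: across it, away from the side with the press pads and door tab. That side roughly faces the robot (yaw within 0.7 rad of the world). Base plate top at 6 mm; two columns at x 27, y +-34 mm rise to 188 mm
- magazine (a point): Top centre of the clear upright magazine over the pivot, 184 mm high; it is 16 mm (x) by 31 mm (y) outside, starts at 110 mm height and holds the three bearings, stacked on edge
- tray_a (a point): Centre of the inner floor (6 mm high) of the grey open catch tray at the sorter's +y end, 195 mm from the pivot: inside 80 mm (y) x 56 mm (x), side walls 40, end wall 60 mm high. A short chute slopes down to it from the seesaw's end
- tray_b (a point): The same point of the like tray at the sorter's -y end
- gate (a joint): Tilt of the seesaw gate (trough 200 mm long, 17 mm wide), rad. Positive: +y end up, feeding tray_b; it starts at 0.13 to 0.225. At -0.225 it is fully over and feeds tray_a. Firm stops at +-0.225; friction keeps it where it is left; a downward push of 1 to 2 N on a pad turns it
- pad_a (a point): Centre of the top face of the flat press pad (44 x 36 mm, 5 mm thick, sticking out to the sorter's -x) at the seesaw's +y end, which starts raised. It lies 90 mm from the pivot along the seesaw and 35 mm to the -x side; its height goes from 98 mm (gate 0.225) to 58 mm (gate -0.225). Only the base plate is below it
- pad_b (a point): The same point on the like pad at the seesaw's -y end, which starts low
- door (a joint): Travel of the clear acrylic slide door under the magazine, m: 0 shut (starts 0 to 0.004), 0.030 fully open (firm stop). It slides to the sorter's +x on two rails (y +-22 to +-27 mm, top 112 mm high, from x -87 mm on) and stays where it is left; friction about 1.5 N. The bearings drop through its window once it is about half open
- door_tab (a point): Centre of the outer face (facing the sorter's -x) of the door's upright tab, a clear plate edged with aluminium, 40 mm wide (y), 6 mm thick, from 104 to 145 mm height. The point is 124 mm high and, with the door shut, 106 mm to the -x side of the pivot. Pushing it along the sorter's +x opens the door
- bearing1: Lowest of the three waiting bearings, steel rings with white ceramic filling, 22 mm diameter, 7 mm thick, on edge in the magazine. Origin: its centre; x is its axle line
- bearing2: Middle waiting bearing, like bearing1
- bearing3: Top waiting bearing, like bearing1; its centre starts 164 mm high
- yoyo: Bystander: silver yo-yo lying on its flat side, 56 mm diameter, 44 mm high; origin under its centre
- puller: Bystander: black T-shaped bearing puller lying flat, 138 x 62 mm, 16 mm high; origin under its middle
- driver: Bystander: wooden-handled hex driver lying flat, 170 mm long, under 35 mm high; origin under its middle
- jar: Bystander: small jar, 48 mm diameter, 55 mm high; origin under its centre
- oil: Bystander: slim white bottle, 28 mm diameter, 85 mm high; origin under its centre
- sleeve: Bystander: brass ring, 52 mm diameter, 18 mm high; origin under its centre
- gauge: Bystander: steel gauge block, 45 x 25 x 14 mm; origin under its centre

How it is judged:
On the way, in this order (a step that is already met when the one before it is completed fails the run):
1. the gate is rocked fully over with all three bearings still in the magazine (value of joint gate below -0.18 rad and z of each of bearing1, bearing2, bearing3 in the frame of sorter above 0.105 m), for 0.2 s.
2. the door is pushed open (value of joint door above 0.023 m), for 0.2 s.
At the end, for the whole second after the job is handed in: The gate stays over (joint below -0.18 rad), the door is open (more than 23 mm), and all three bearings lie at rest in the tray on the side that was pressed (+y of the sorter: 145 to 240 mm from the pivot along y, within 32 mm across, centres below 45 mm height) (value of joint gate below -0.18 rad and value of joint door above 0.023 m and y of bearing1 in the frame of sorter between 0.145 and 0.24 m and x of bearing1 in the frame of sorter between -0.032 and 0.032 m and z of each of bearing1, bearing2, bearing3 in the frame of sorter below 0.045 m and linear speed of each of bearing1, bearing2, bearing3 below 0.02 m/s and y of bearing2 in the frame of sorter between 0.145 and 0.24 m and x of bearing2 in the frame of sorter between -0.032 and 0.032 m and y of bearing3 in the frame of sorter between 0.145 and 0.24 m and x of bearing3 in the frame of sorter between -0.032 and 0.032 m); the robot touches nothing.
It fails at once if a finger or the arm touches a bearing (contact force between any of bearing1, bearing2, bearing3 and the fingers above 0.2 N or contact force between any of bearing1, bearing2, bearing3 and the arm above 0.2 N).
It fails at once if a bearing is lifted out of the magazine (height (world z) of any of bearing1, bearing2, bearing3 above 0.19 m).
It fails at once if a bearing goes down the wrong chute (y of any of bearing1, bearing2, bearing3 in the frame of sorter below -0.06 m).
It fails at once if a bystander is moved more than 20 mm (distance of any of yoyo, puller, driver, jar, oil, sleeve, gauge from where it was at the start of the episode above 0.02 m).
It also fails if it takes over 43 s, if anything falls off the work surface, if the arm or the gripper's body presses on something with over 40 N, if the wrist force passes 120 N, or if a joint passes its speed limit or range.

ROBOT

A 7-joint arm with a two-finger parallel gripper is mounted at the origin on the work surface. World frame = base frame: x ahead of the robot, y to its left, z up, the work surface at z = 0. Lengths are in m, angles in rad, forces in N, time in s.
With the tool pointing down it reaches from about 0.4 to 0.85 m from the base axis. Payload 10.4 kg.
Tool frame: the origin (TCP) lies on the front face of the gripper's body, between the roots of the fingers; the fingertips stand 73 mm ahead of it and the grasp point (between the pads) lies 54 mm ahead of it; z points along the fingers, y is the line along which they close (so a half turn about z gives the same grasp; the last joint's range is limited). The gripper opens to 85 mm and grips with 20 to 120 N. Pads are 22 mm wide; open, the fingers measure 114 mm over their backs; the gripper's body (76 mm by 85 mm) begins 54 mm behind the grasp point. The pads swing forward as they close: fully open they stand 13 mm farther back than shut.
Start: joints at [-1.171, 0.332, -0.065, 1.46, 0.022, 1.35, -0.088], TCP at [0.256, 0.57, 0.304] pointing down, gripper open.
Joint ranges: [-2.6, 2.6], [-0.5, 2.12], [-1.47, 1.34], [0.16, 2.42], [-1.27, 4.41], [0.06, 2.06], [-2.6, 2.6]. Speed limits (rad/s): [2.22, 2.22, 2.79, 2.79, 3.14, 3.14, 3.14].

INTERFACE

Orientations are given as a unit quaternion [x, y, z, w].
In Python, from workcell import manip gives the robot as it stands.
- The arm moves only by the shell command python3 -m jog 'ROWS' [FORCE]. ROWS is JSON, a list of rows, each an object with "grip": the gripper command: -1 is fully open, 1 is shut, values between are in proportion; "slide": the shift along the tool's x, y, z in cm, a list of three; "yaw": the turn about the tool's z in rad. A call has 1 to 8 rows; each row shifts and turns the commanded pose from where the row before left it, along the tool's axes as they then stand; what a row does not reach is not made up. A row lasts 1/10 s, in which the tool goes at most 50 mm and 8.59 degrees, less where a joint would pass 70% of its speed; a pose out of reach is approached as far as the arm can. A call with a gripper value outside its range is refused whole. The fingers move at their own pace and stop on an object; FORCE is the grip in N (left out, the last holds). Time passes only in rows, so rows that do not move let the fingers close. It gives the time, the measured TCP pose, the force, the opening and the grip force at its end, in the units of the state.
- manip.get_obs(): the state, without advancing time (a new reading comes with each control period).
- manip.camera(name): name is "side" or "top"; returns the picture (400x640x3 uint8, blue, green, red); there is no depth.
- manip.calibration(name): a dict with "vfov" (degrees; the focal length in pixels is half the picture's height over the tangent of half this angle, whatever the lens; pixels are square), "cx", "cy" (the principal point, pixels), "camera_from_world" (4x4, takes a point from world to camera coordinates). Camera axes: x right, y down, z forward; pixel columns grow to the right and rows downward; lengths in m; the calibration is good to about 2 mm. A picture is of the moment at which its call begins. calibration takes no time and is no camera call.
- manip.hand_in(): hands the job in; it is judged then, once.
Trained networks look in the newest picture that a camera, given by its name, has taken for a name from the list of things; names that differ only in an ending like _2 or _b are one class to them, and where a whole thing is asked for, a point or a joint stands for the part that bears it (a point fixed in the world has none). Each returns a list of dicts, best first, with "conf" (0 to 1); they miss things now and then, are a little off and sometimes report something else, mostly with a low value. They report only what shows in the picture. A call takes as long as a camera call.
- manip.masks_of(thing, camera): "region" (400x640 bool, what is visible of it) and "centre" ([column, row] in pixels, amid what is visible of it).
The state is a dict: "clock": time; "joint_pos": joint angles; "joint_velocities": joint speeds; "tau": joint torques, N m; "position": TCP position; "ee_rot": TCP orientation; "ft_force": force on the tool from outside, world axes, zero at the start; "torque": the same for the moment, N m; "grip_width": opening from 0.0 (shut) to 1.0 (fully open); "grasp_force": force on a finger pad.
Only numpy, scipy, OpenCV 4.12 (cv2) and the standard library are available. Lean on these libraries where they do the work, as an engineer would, in place of code of your own. Each camera call takes 0.05 s, during which the arm holds its last target. There are 200 camera calls.

## Working session

There is one attempt and no reset: what is moved stays moved. The work goes in short steps, Python scripts to look and compute and a shell command to move; the robot and the scene stay as the last step left them, time stands still between calls to the robot, and variables do not carry over. Pictures are saved under pics/ and viewed, at most 10 in all, crops included, and the job is handed in when it is done.

```bash
mkdir -p pics; cat > a.py <<'E'
from workcell import manip
import cv2,numpy as np
for c in("top","side"):
    im=np.array(manip.camera(c));cv2.imwrite(f"pics/{c}0.png",im)
    k=manip.calibration(c);print(c,k["vfov"],k["cx"],k["cy"],np.round(k["camera_from_world"],4).tolist())
    for t in("sorter","magazine","tray_a","pad_a","door_tab","bearing1","oil"):
        for d in manip.masks_of(t,c)[:3]:print(t,round(d["conf"],2),np.round(d["centre"]),d["region"].sum())
o=manip.get_obs();print(o["clock"],o["position"],o["ee_rot"],o["grip_width"])
E
python3 a.py
```

```text
top 55.369482772700394 321.97567855982436 198.51098885192508 [[0.0072, -1.0, -0.003, 0.0501], [-0.9952, -0.0069, -0.0973, 0.5797], [0.0973, 0.0037, -0.9952, 0.8101], [0.0, 0.0, 0.0, 1.0]]
sorter 0.85 [332. 206.] 9503
magazine 0.78 [332. 208.] 9520
tray_a 0.95 [332. 206.] 9394
pad_a 0.72 [321. 197.] 1470
pad_a 0.63 [330. 225.] 808
door_tab 0.78 [328. 223.] 852
bearing1 0.6 [330. 207.] 9240
bearing1 0.45 [340. 188.] 42
bearing1 0.18 [406. 158.] 192
oil 0.74 [289. 139.] 359
oil 0.7 [403. 158.] 197
oil 0.43 [324. 196.] 1411
side 51.80821185397078 318.20870630644146 195.49357284967778 [[0.9081, -0.4188, 0.0054, -0.4862], [-0.2005, -0.4458, -0.8724, 0.2449], [0.3677, 0.7911, -0.4888, 0.7844], [0.0, 0.0, 0.0, 1.0]]
sorter 0.57 [332. 237.] 6869
magazine 0.8 [333. 239.] 7185
tray_a 0.71 [336. 240.] 7153
pad_a 0.8 [330. 230.] 972
door_tab 0.82 [307. 208.] 415
door_tab 0.45 [383. 232.] 266
door_tab 0.35 [335. 240.] 6766
oil 0.73 [395. 259.] 361
oil 0.34 [266. 203.] 364
0.8 [0.25643275 0.569976   0.30393581] [2.09820687e-01 9.77739883e-01 3.23396403e-05 1.44718902e-06] 1.0011309355179503
```

View pics/top0.png

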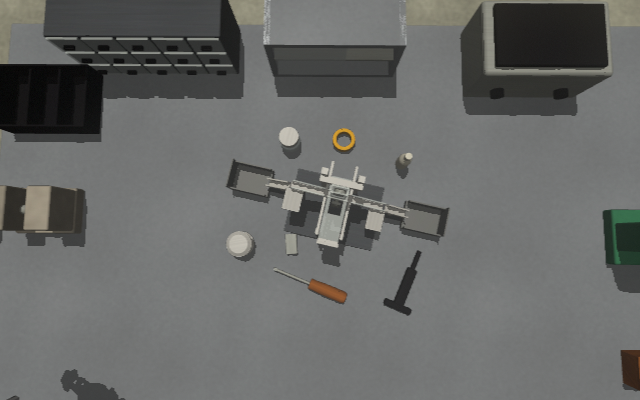

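View pics/side0.png

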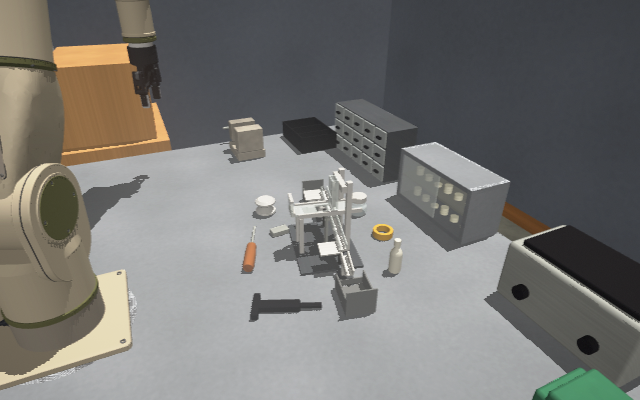

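```bash
python3 - <<'E'
import cv2
a=cv2.imread("pics/top0.png")[145:260,215:455];cv2.imwrite("pics/t1.png",cv2.resize(a,None,fx=3.33,fy=3.33,interpolation=cv2.INTER_CUBIC))
a=cv2.imread("pics/side0.png")[165:325,280:400];cv2.imwrite("pics/s1.png",cv2.resize(a,None,fx=3.7,fy=3.7,interpolation=cv2.INTER_CUBIC))
E
```

```text
(no output)
```

View pics/t1.png

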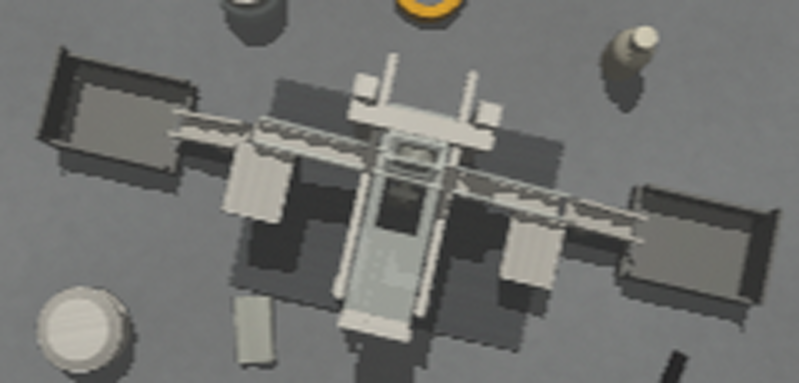

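View pics/s1.png

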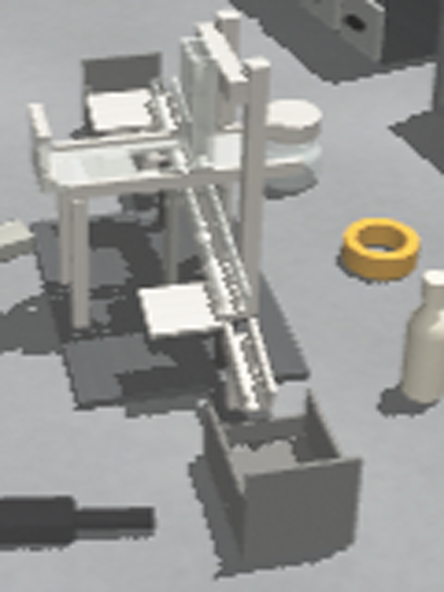

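```bash
cat > fit.py <<'E'
from workcell import manip
import numpy as np
from scipy.optimize import least_squares
K={c:manip.calibration(c) for c in("top","side")}
def proj(c,P):
    k=K[c];f=200/np.tan(np.radians(k["vfov"]/2));p=np.array(k["camera_from_world"])@np.r_[P,1]
    return np.array([k["cx"]+f*p[0]/p[2],k["cy"]+f*p[1]/p[2]])
def W(q,P):
    c,s=np.cos(q[2]),np.sin(q[2]);return np.array([q[0]+c*P[0]-s*P[1],q[1]+s*P[0]+c*P[1],P[2]])
def pad(g,sg):
    # top face 3 mm above seesaw line, 90 mm along
    return [-.035,sg*90e-3*np.cos(g)+0,.078+sg*.0895*np.sin(g)]
if __name__=="__main__":
    t=lambda u,v:(u/3.33+215,v/3.33+145); s=lambda u,v:(u/3.7+280,v/3.7+165)
    obs=[("cA","top",t(366,86)),("cB","top",t(488,113)),("pA","top",t(258,182)),("pB","top",t(531,252)),
     ("tab","top",t(376,324)),("mag","top",t(415,147)),("base","top",None),
     ("cB","side",s(258,65)),("cA","side",s(229,17)),("pA","side",s(122,110)),("pB","side",s(183,310))]
    obs=[o for o in obs if o[2]]
    def pt(n,q):
        return W(q,{"cA":[.027,.034,.188],"cB":[.027,-.034,.188],"pA":pad(q[3],1),"pB":pad(q[3],-1),"tab":[-.103,0,.145],"mag":[0,0,.184]}[n])
    r=lambda q:np.concatenate([proj(c,pt(n,q))-p for n,c,p in obs])
    z=least_squares(r,[.55,.03,-.2,.2],loss="soft_l1")
    print(z.x)
    for o,e in zip(obs,r(z.x).reshape(-1,2)):print(o[:2],e.round(1))
    q=z.x
    for n in("pA","pB","tab"):print(n,pt(n,q).round(4),proj("top",pt(n,q)).round(),proj("side",pt(n,q)).round())
    for y in(.195,-.195):print("tray",proj("top",W(q,[0,y,.006])).round(1))
E
python3 fit.py
```

```text
[ 0.5828971   0.02042056 -0.21797039  0.23983016]
('cA', 'top') [ 0.6 -1.7]
('cB', 'top') [ 1.  -1.4]
('pA', 'top') [-0.  1.]
('pB', 'top') [0.2 0.2]
('tab', 'top') [-0.3  1.8]
('mag', 'top') [ 1.  -0.9]
('cB', 'side') [ 0.2 -1.5]
('cA', 'side') [-0.1 -1.7]
('pA', 'side') [-1.8 -1.6]
('pB', 'side') [-2.5 -1.1]
pA [0.5676 0.1133 0.0993] [292. 201.] [311. 193.]
pB [ 0.5298 -0.0574  0.0567] [375. 221.] [327. 248.]
tab [0.4823 0.0427 0.145 ] [328. 244.] [289. 197.]
tray [253.2 178.9]
tray [421.7 217.3]
```

```bash
python3 -m jog '[{"grip":1,"slide":[0,0,0],"yaw":-0.1},{"grip":1,"slide":[0,0,0],"yaw":-0.1},{"grip":1,"slide":[-3,-3,0],"yaw":0},{"grip":1,"slide":[-3,-3,0],"yaw":0},{"grip":1,"slide":[-3,-3,0],"yaw":0},{"grip":1,"slide":[-3,-3,0],"yaw":0},{"grip":1,"slide":[-3,-3,0],"yaw":0},{"grip":1,"slide":[-3,-3,0],"yaw":0}]' 20
python3 -m jog '[{"grip":1,"slide":[-3,-3,0],"yaw":0},{"grip":1,"slide":[-3,-3,0],"yaw":0},{"grip":1,"slide":[-3,-3,0],"yaw":0},{"grip":1,"slide":[-3,-3,0],"yaw":0},{"grip":1,"slide":[-3,-3,0],"yaw":0},{"grip":1,"slide":[-3,-2,0],"yaw":0},{"grip":1,"slide":[0,0,0],"yaw":0},{"grip":1,"slide":[0,0,0],"yaw":0}]'
cat > st.py <<'E'
from workcell import manip
import numpy as np
from scipy.spatial.transform import Rotation as R
o=manip.get_obs();p=np.array(o["position"]);q=[.5829,.0204,-.218]
c,s=np.cos(q[2]),np.sin(q[2]);d=p[:2]-q[:2]
x=R.from_quat(o["ee_rot"]).as_matrix()
print("t",o["clock"],"sorter-frame TCP mm",np.round(1000*np.array([c*d[0]+s*d[1],-s*d[0]+c*d[1],p[2]]),1),"tipz",round(p[2]-.073,4),"yawerr",round(np.arctan2(x[1,0],x[0,0])-(np.pi-.218),3),"zax",x[:,2].round(3),"F",np.round(o["ft_force"],1),o["grip_width"])
E
python3 st.py
```

```text
clock: 1.6
position: [0.393, 0.353, 0.3042]
ee_rot: [0.111, 0.994, 0.0, 0.0]
ft_force: [0.1, -0.0, 0.1]
grip_width: 0.003
grasp_force: 0.0
clock: 2.4
position: [0.5305, 0.1486, 0.3038]
ee_rot: [0.112, 0.994, 0.0, -0.0]
ft_force: [-0.7, 2.2, -0.4]
grip_width: -0.002
grasp_force: 0.0
t 2.4 sorter-frame TCP mm [-78.9 113.8 303.8] tipz 0.2308 yawerr -0.006 zax [-0.  0. -1.] F [-0.7  2.2 -0.4] -0.0019363134596958912
```

```bash
python3 -m jog '[{"grip":1,"slide":[-2,-1,0],"yaw":0},{"grip":1,"slide":[-2,-1,0],"yaw":0},{"grip":1,"slide":[0,0,3],"yaw":0},{"grip":1,"slide":[0,0,3],"yaw":0},{"grip":1,"slide":[0,0,3],"yaw":0},{"grip":1,"slide":[0,0,2],"yaw":0},{"grip":1,"slide":[0,0,0],"yaw":0},{"grip":1,"slide":[0,0,0],"yaw":0}]' >/dev/null
python3 st.py; python3 - <<'E'
from workcell import manip
import cv2,numpy as np
a=np.array(manip.camera("top"))[145:260,215:455];b=np.array(manip.camera("side"))[165:285,280:420]
a=cv2.resize(a,(480,230));b=cv2.resize(b,(480,411),interpolation=cv2.INTER_CUBIC)
a=cv2.resize(a,(700,335))[:,:430];a=cv2.resize(a,(310,242))
cv2.imwrite("pics/c2.png",np.hstack([np.vstack([a,np.zeros((169,310,3),np.uint8)]),b]))
E
```

```text
t 3.2 sorter-frame TCP mm [-39.8  95.1 194.6] tipz 0.1216 yawerr -0.003 zax [ 0.     0.001 -1.   ] F [-0.4  0.1 -0.5] -0.0043185184939762925
```

View pics/c2.png

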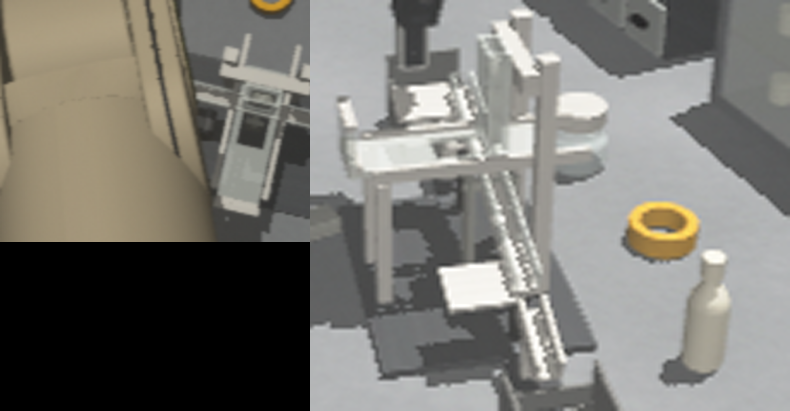

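Fingertips (crop 413,66) hang just above the raised pad_a (425,103); clear of the column. Pressing.

```bash
python3 -m jog '[{"grip":1,"slide":[0,0,1],"yaw":0},{"grip":1,"slide":[0,0,1],"yaw":0},{"grip":1,"slide":[0,0,1],"yaw":0},{"grip":1,"slide":[0,0,1],"yaw":0},{"grip":1,"slide":[0,0,1],"yaw":0},{"grip":1,"slide":[0,0,1],"yaw":0},{"grip":1,"slide":[0,0,0],"yaw":0},{"grip":1,"slide":[0,0,0],"yaw":0}]' >/dev/null
python3 st.py
python3 -m jog '[{"grip":1,"slide":[0,0,0.3],"yaw":0},{"grip":1,"slide":[0,0,0.3],"yaw":0},{"grip":1,"slide":[0,0,0],"yaw":0},{"grip":1,"slide":[0,0,0],"yaw":0}]' >/dev/null
python3 st.py
```

```text
t 4.1 sorter-frame TCP mm [-39.5  93.9 133.6] tipz 0.0606 yawerr -0.005 zax [-0.001 -0.    -1.   ] F [0.5 0.4 0.4] 0.002324412762235944
t 4.5 sorter-frame TCP mm [-38.8  94.2 130. ] tipz 0.057 yawerr -0.005 zax [ 0.002  0.001 -1.   ] F [-7.4 -1.2 18.8] -0.0011656524911412478
```

```bash
python3 -m jog '[{"grip":1,"slide":[0,0,-1],"yaw":0},{"grip":1,"slide":[0,0,-3],"yaw":0},{"grip":1,"slide":[0,0,-4],"yaw":0},{"grip":1,"slide":[0,0,-3],"yaw":0},{"grip":1,"slide":[4,0,0],"yaw":0},{"grip":1,"slide":[4,0,0],"yaw":0},{"grip":1,"slide":[2,0,0],"yaw":0},{"grip":1,"slide":[0,0,0],"yaw":0}]' >/dev/null
python3 st.py
python3 -m jog '[{"grip":1,"slide":[0,-3,0],"yaw":0},{"grip":1,"slide":[0,-3,0],"yaw":0},{"grip":1,"slide":[0,-3,0],"yaw":0},{"grip":1,"slide":[0,-0.5,0],"yaw":0},{"grip":1,"slide":[0,0,0],"yaw":0},{"grip":1,"slide":[0,0,0],"yaw":0}]' >/dev/null
python3 st.py; python3 - <<'E'
from workcell import manip
import cv2,numpy as np
b=np.array(manip.camera("side"))[165:285,280:420]
cv2.imwrite("pics/c3.png",cv2.resize(b,(560,480),interpolation=cv2.INTER_CUBIC))
E
```

```text
t 5.3 sorter-frame TCP mm [-141.6   95.1  238.4] tipz 0.1654 yawerr -0.002 zax [-0.     0.001 -1.   ] F [ 0.2 -0.1  0.3] 0.003477861601021743
t 5.9 sorter-frame TCP mm [-139.5    0.4  238.1] tipz 0.1651 yawerr -0.004 zax [ 0.001  0.    -1.   ] F [ 0.1 -0.5 -0.5] -0.0019396064685563636
```

View pics/c3.png

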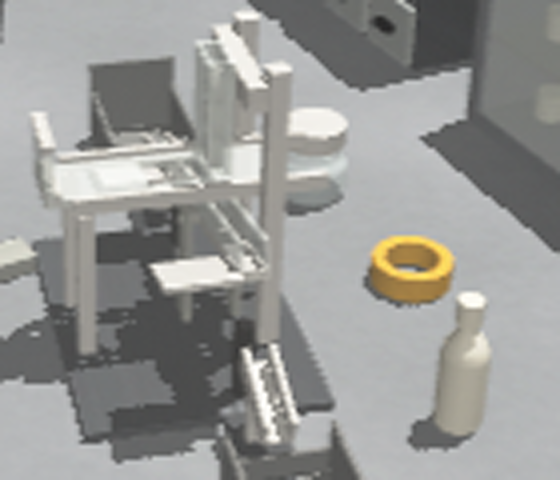

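The gate is over: pad_b now stands raised (195,275) and pad_a has dropped out of sight behind the rails; the door is still shut (tab at 40,160). Now lowering and pushing the tab.

```bash
python3 -m jog '[{"grip":1,"slide":[0,0,2.5],"yaw":0},{"grip":1,"slide":[0,0,2],"yaw":0},{"grip":1,"slide":[-1,0,0],"yaw":0},{"grip":1,"slide":[-1,0,0],"yaw":0},{"grip":1,"slide":[-0.5,0,0],"yaw":0},{"grip":1,"slide":[0,0,0],"yaw":0}]' >/dev/null
python3 st.py
python3 -m jog '[{"grip":1,"slide":[-0.5,0,0],"yaw":0},{"grip":1,"slide":[-0.5,0,0],"yaw":0},{"grip":1,"slide":[-0.5,0,0],"yaw":0},{"grip":1,"slide":[-0.5,0,0],"yaw":0},{"grip":1,"slide":[-0.5,0,0],"yaw":0},{"grip":1,"slide":[0,0,0],"yaw":0},{"grip":1,"slide":[0,0,0],"yaw":0}]' >/dev/null
python3 st.py
```

```text
t 6.55 sorter-frame TCP mm [-113.5   -0.3  193.7] tipz 0.1207 yawerr -0.005 zax [ 0.001  0.    -1.   ] F [0.3 0.2 0.3] -0.0031248109476693774
t 7.25 sorter-frame TCP mm [-89.5  -0.9 192.8] tipz 0.1198 yawerr -0.005 zax [ 0. -0. -1.] F [0.1 0.1 0.2] 0.0012520961598360626
```

```bash
python3 -m jog '[{"grip":1,"slide":[-0.3,0,0],"yaw":0},{"grip":1,"slide":[0,0,0],"yaw":0},{"grip":1,"slide":[0,0,0],"yaw":0}]' >/dev/null
python3 st.py
python3 -m jog '[{"grip":1,"slide":[-0.3,0,0],"yaw":0},{"grip":1,"slide":[0,0,0],"yaw":0},{"grip":1,"slide":[0,0,0],"yaw":0}]' >/dev/null
python3 st.py
python3 - <<'E'
from workcell import manip
import cv2,numpy as np
b=np.array(manip.camera("side"))[165:285,280:420]
cv2.imwrite("pics/c4.png",cv2.resize(b,(560,480),interpolation=cv2.INTER_CUBIC))
E
```

```text
t 7.55 sorter-frame TCP mm [-89.   -0.7 192.5] tipz 0.1195 yawerr -0.004 zax [-0.006  0.001 -1.   ] F [-15.    1.7  10.5] 0.0030116192608926557
t 7.85 sorter-frame TCP mm [-88.5  -0.6 192.2] tipz 0.1192 yawerr -0.004 zax [-0.012  0.001 -1.   ] F [-32.    4.2  22.9] 0.00041820359014730426
```

View pics/c4.png

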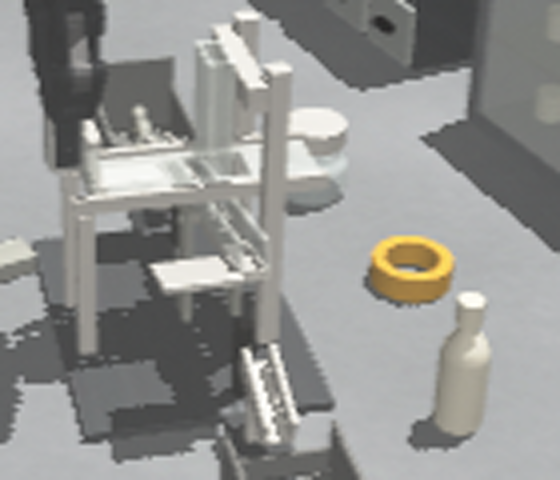

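The tab is at its stop (90,150; 32 N), and a bearing seems to show near the far tray (140,115). Backing off and checking.

```bash
python3 -m jog '[{"grip":1,"slide":[1,0,0],"yaw":0},{"grip":1,"slide":[2,0,0],"yaw":0},{"grip":1,"slide":[2,0,0],"yaw":0},{"grip":1,"slide":[0,0,-4],"yaw":0},{"grip":1,"slide":[4,-3,-4],"yaw":0},{"grip":1,"slide":[4,-3,0],"yaw":0},{"grip":1,"slide":[0,-4,0],"yaw":0},{"grip":1,"slide":[0,-4,0],"yaw":0}]' >/dev/null
python3 -m jog '[{"grip":1,"slide":[0,-4,0],"yaw":0},{"grip":1,"slide":[0,-4,0],"yaw":0},{"grip":1,"slide":[0,-4,0],"yaw":0},{"grip":1,"slide":[0,-4,0],"yaw":0},{"grip":1,"slide":[0,0,0],"yaw":0},{"grip":1,"slide":[0,0,0],"yaw":0},{"grip":1,"slide":[0,0,0],"yaw":0},{"grip":1,"slide":[0,0,0],"yaw":0}]' >/dev/null
python3 st.py; python3 - <<'E'
from workcell import manip
import cv2,numpy as np
a=np.array(manip.camera("top"))[145:260,215:455];b=np.array(manip.camera("side"))[165:285,280:420]
cv2.imwrite("pics/c5.png",np.hstack([cv2.resize(a[:,:110],(440,460),interpolation=cv2.INTER_CUBIC),cv2.resize(b[:,:90],(345,460),interpolation=cv2.INTER_CUBIC)]))
E
```

```text
t 9.5 sorter-frame TCP mm [-206.3 -292.7  264.1] tipz 0.1911 yawerr -0.003 zax [ 0. -0. -1.] F [ 0.4 -1.2 -0.9] 0.0010501683278637299
```

View pics/c5.png

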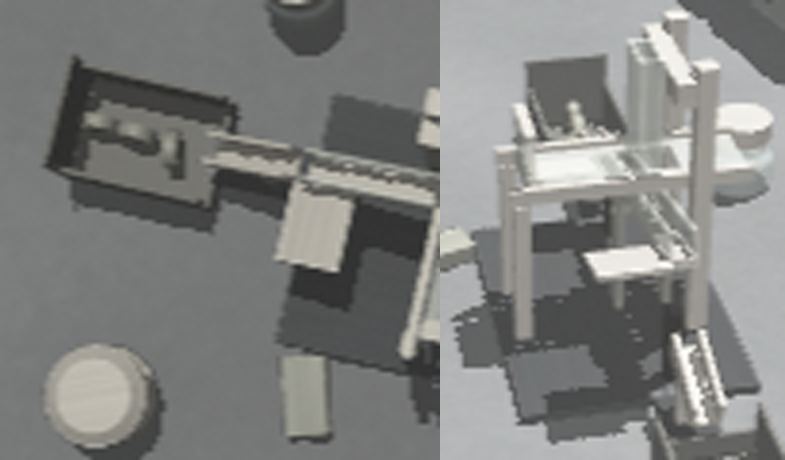

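Three bearings lie in tray_a (about 100,120; 132,135; 170,150), with the magazine empty and the door open. I'll check that they're at rest, then hand in.

```bash
cat > d.py <<'E'
from workcell import manip
import cv2,numpy as np
n=np.array(manip.camera("top"))[145:200,215:275]
try:o=np.load("o.npy");print(np.abs(n.astype(int)-o).max())
except OSError:pass
np.save("o.npy",n)
E
python3 d.py
python3 -m jog '[{"grip":1,"slide":[0,0,0],"yaw":0},{"grip":1,"slide":[0,0,0],"yaw":0},{"grip":1,"slide":[0,0,0],"yaw":0},{"grip":1,"slide":[0,0,0],"yaw":0},{"grip":1,"slide":[0,0,0],"yaw":0},{"grip":1,"slide":[0,0,0],"yaw":0},{"grip":1,"slide":[0,0,0],"yaw":0},{"grip":1,"slide":[0,0,0],"yaw":0}]' >/dev/null
python3 d.py
python3 -m jog '[{"grip":1,"slide":[0,0,0],"yaw":0},{"grip":1,"slide":[0,0,0],"yaw":0},{"grip":1,"slide":[0,0,0],"yaw":0},{"grip":1,"slide":[0,0,0],"yaw":0},{"grip":1,"slide":[0,0,0],"yaw":0},{"grip":1,"slide":[0,0,0],"yaw":0},{"grip":1,"slide":[0,0,0],"yaw":0},{"grip":1,"slide":[0,0,0],"yaw":0}]' >/dev/null
python3 d.py
```

```text
3
4
```

At rest (only pixel noise between frames).

```bash
python3 -c "
from workcell import manip
print(manip.hand_in())"
```

```text
the job is handed in; nothing more can be done
None
```

The gate was rocked fully over, the door pushed to its stop, and all three bearings lie at rest in tray_a with the arm clear; the job is handed in at about 11 s of the 43 s allowed (no verdict was returned).

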